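# Tighten the filter press screw to the click of the torque wrench

## Task

Take the torque wrench from its stand and fit its socket fully down over the hex head of the filter press's centre screw, then push the handle round clockwise (seen from above) until the wrench clicks, and stop right there without forcing the handle on past the click. Leave the wrench standing on the screw, and do not knock or shift the other things on the bench.

Things in the scene. Friction and masses are not known exactly. Their poses are not given: they have to be found in the camera images.
- wrench: Click-type preset torque wrench of bare steel, 0.5 kg (+-20%), 203 mm long. Origin: centre of the socket's open lower mouth; z up along the socket's axis, the handle lies along +x. Socket: round outside (50 mm), 34 mm deep, six-sided inside, 33 mm across flats, flats facing +x and every 60 degrees. At the start it stands socket down on its stand, handle in the stand's fork.
- wrench_head (a point): Centre of the wrench's head, a steel block on top of the socket, 57 mm above the mouth on the socket's axis; 52 mm (x) by 44 mm (y), 30 mm tall, with a thin neck of 8 mm between it and the socket. The place to hold and carry the wrench, fingers closing along the wrench's y; it balances about 17 mm from the axis, towards the handle.
- handle (a joint): Angle of handle to head about an upright pin at x = 43 mm of the wrench. A cam and spring hold it at 0. A clockwise push of about 1.15 N m about the pin (10 to 12 N on the middle of the grip) makes it let go: the click, given by 0.05 rad. The push then falls steadily (0.7 N m at 0.15 rad) until a dead stop at 0.26 rad; pushing that far over-tightens. Let go, it springs back to 0.
- handle_grip (a point): Middle of the black rubber grip of the handle, a level bar 26 mm thick and 75 mm long; on the straight wrench at x = 142 mm and 57 mm above the socket's mouth. The bare tube between grip and pin is 17 mm thick.
- stand: Grey plastic wrench stand, fixed to the bench: a base plate 250 x 80 mm, 8 mm thick, on whose top the socket stands at the origin's x, y, and a fork 145 mm away along +x, which holds up the handle; its cheeks reach 68 mm above the bench. Origin on the bench, z up.
- press: Filter press fixed to the bench: steel base 190 mm (x) by 115 mm (y), white filter cassettes, aluminium pressure plate, two columns and a steel bridge along x. Origin on the bench under the middle, z up. On the bridge's middle the hex head of the clamping screw stands upright. The cap nuts at x = +-76 mm reach 139 mm above the bench, the gauge at its side +y 99 mm; only the hex head is higher.
- hex_seat (a point): Centre of the top of the screw's round flange (52 mm wide), 131 mm above the bench: there the socket's mouth rests when fully home. Clockwise from above tightens. The screw needs 0.9 to 1.3 N m at first, gets stiffer by 0.64 N m per rad and stays where it is left. The wrench clicks after 0.2 to 1.2 rad of screw turn, besides up to 0.45 rad of play of the socket on the hex.
- hex_top (a point): Centre of the top of the screw's steel hex head, on the screw's axis, 32 mm above the flange (point hex_seat). Hex: 30 mm across flats, bevelled all round over the top 7 mm to 24 mm across corners. How the hex is turned differs each time and is not reported: press the socket on lightly and turn until it drops over; some 10 degrees of misalignment still fit.
- flask: Bystander: conical glass flask, 86 mm wide, 120 mm tall, standing; origin under its centre. Leave alone.
- tube_rack: Bystander: white rack with small tubes, 75 x 200 mm, 54 mm tall; origin under its centre. Leave alone.
- tip_box: Bystander: grey and clear box of pipette tips, 122 x 84 mm, 72 mm tall; origin under its centre. Leave alone.
- pipette: Bystander: white pipette lying on the bench, 225 mm long, 34 mm thick; origin under its plunger end, x along it. Leave alone.
- buffer_bottle: Bystander: white bottle with a grey cap, 72 mm wide, 135 mm tall; origin under its centre. Leave alone.
- gel_tray: Bystander: clear gel casting tray with a white comb, 125 x 150 mm, 45 mm tall; origin under its centre. Leave alone.
- timer: Bystander: small white timer lying flat, 70 x 64 mm, 18 mm tall; origin under its centre. Leave alone.

How it is judged:
On the way, in this order (a step that is already met when the one before it is completed fails the run):
1. the socket is fully down over the hex head (z of wrench in the frame of hex_seat below 0.005 m and horizontal distance between wrench and hex_seat below 0.005 m and angle between wrench's own z axis and vertical below 0.12 rad), for 0.2 s.
2. the wrench clicks on the screw: its handle breaks by 0.05 rad with the socket still home (value of joint handle above 0.05 rad and z of wrench in the frame of hex_seat below 0.009 m and horizontal distance between wrench and hex_seat below 0.006 m).
At the end, for the whole second after the job is handed in: After the click the wrench stands at rest on the screw, its mouth within 6 mm of the flange and 5 mm of the screw's axis, tilted less than 0.12 rad, its handle sprung back straight (below 0.03 rad) (z of wrench in the frame of hex_seat below 0.006 m and horizontal distance between wrench and hex_seat below 0.005 m and angle between wrench's own z axis and vertical below 0.12 rad and value of joint handle below 0.03 rad and linear speed of wrench below 0.03 m/s); the robot touches nothing.
It fails at once if the handle is forced on past the click towards its dead stop (beyond 0.23 rad) (value of joint handle above 0.23 rad).
It fails at once if a bystander is shifted by more than 25 mm (distance of any of flask, tube_rack, tip_box, pipette, buffer_bottle, gel_tray, timer from where it was at the start of the episode above 0.025 m).
It also fails if it takes over 72 s, if anything falls off the work surface, if the arm or the gripper's body presses on something with over 40 N, if the wrist force passes 120 N, or if a joint passes its speed limit or range.

## Robot

A 6-joint arm with a two-finger parallel gripper is mounted at the origin on the work surface. World frame = base frame: x ahead of the robot, y to its left, z up, the work surface at z = 0. Lengths are in m, angles in rad, forces in N, time in s.
With the tool pointing down it reaches from about 0.375 to 0.9 m from the base axis. Payload 3.1 kg.
Tool frame: the origin (TCP) lies on the centre line of the jaws, within the pads' length; the fingertips stand 22 mm ahead of it and the grasp point (between the pads) lies 3 mm ahead of it; z points along the fingers, x is the direction in which the jaws open and shut, and the axes are right-handed (so a half turn about z gives the same grasp; the last joint's range is limited). The gripper opens to 87 mm and grips with 3 to 60 N. Pads are 19 mm wide; open, the fingers measure 117 mm over their backs; the gripper's body (75 mm by 190 mm) begins 51 mm behind the grasp point.
Start: joints at [0.963, 0.527, 1.433, -0, 1.181, -0.178], TCP at [0.26, 0.568, 0.223] pointing down, gripper open.
Joint ranges: [-3.08, 3.08], [-0.75, 2.2], [0.22, 2.44], [-1.43, 4.57], [0, 2.65], [-2.85, 2.85]. Speed limits (rad/s): [2.79, 2.79, 3.14, 3.14, 3.14, 3.14].

## Interface

Orientations are given as a unit quaternion [x, y, z, w].
In Python, from rig import robot, camera, order gives the robot as it stands.
- The arm moves only by the shell command python3 -m pendant 'ROWS' [OPENING] [FORCE]. ROWS is JSON, a list of rows, each a list of 2 entries, a list of its own where there are three numbers: the shift along the tool's x, y, z in mm, then the turn about the tool's z in degrees. A call has 1 to 8 rows; each row shifts and turns the commanded pose from where the row before left it, along the tool's axes as they then stand; what a row does not reach is not made up. A row lasts 1/8 s, in which the tool goes at most 62.5 mm and 10.7 degrees, less where a joint would pass 70% of its speed; a pose out of reach is approached as far as the arm can. A call with a gripper value outside its range is refused whole. OPENING is the finger opening in mm, from 0 to 87, set as the call begins (- or left out, the last holds). The fingers move at their own pace and stop on an object; FORCE is the grip in N (left out, the last holds). Time passes only in rows, so rows that do not move let the fingers close. It gives the time, the measured TCP pose, the force and the opening at its end, in the units of the state.
- robot.get_obs(): the state, without advancing time (a new reading comes with each control period).
- camera(name): name is "scene" or "top"; returns a dict with "pixels" (480x640x3 uint8, blue, green, red), "mtx" (3x3 intrinsics, pixels), "R" (3x3) and "t" (3): a world point X has camera coordinates R X + t. Camera axes: x right, y down, z forward; pixel columns grow to the right and rows downward; lengths in m; the calibration is good to about 2 mm. A picture is of the moment at which its call begins. There is no depth.
- order.hand_in(): hands the job in, once; it reports no verdict.
The state is a dict: "time": time; "q": joint angles; "joint_velocities": joint speeds; "joint_torque": joint torques, N m; "position": TCP position; "tool_rot": TCP orientation; "ft_force": force on the tool from outside, world axes, zero at the start; "moment": the same for the moment, N m; "grip_width": finger opening in m.
Only numpy, scipy, OpenCV 4.12 (cv2) and the standard library are available. Lean on these libraries where they do the work, as an engineer would, in place of code of your own. Each camera call takes 0.05 s, during which the arm holds its last target. There are 200 camera calls.

## Working session

There is one attempt and no reset: what is moved stays moved. The work goes in short steps, Python scripts to look and compute and a shell command to move; the robot and the scene stay as the last step left them, time stands still between calls to the robot, and variables do not carry over. Pictures are saved under pics/ and viewed, about 8 in all and at most 12, crops included, and the job is handed in when it is done.

```bash
ls; mkdir -p pics; python3 - <<'E'
from rig import robot,camera
import cv2,numpy as np
for n in("scene","top"):
    c=camera(n);cv2.imwrite(f"pics/{n}0.png",c["pixels"]);print(n,np.round(c["mtx"],1).tolist(),np.round(c["R"],3).tolist(),np.round(c["t"],3).tolist())
o=robot.get_obs();print(o)
E
```

```text
pics
scene [[534.1, 0.0, 316.2], [0.0, 534.1, 237.6], [0.0, 0.0, 1.0]] [[0.63, 0.777, -0.016], [0.527, -0.442, -0.726], [-0.571, 0.448, -0.688]] [-0.265, -0.218, 1.978]
top [[514.6, 0.0, 321.3], [0.0, 514.6, 246.7], [0.0, 0.0, 1.0]] [[-0.028, -1.0, 0.007], [-0.99, 0.027, -0.136], [0.136, -0.011, -0.991]] [-0.059, 0.514, 1.539]
{'time': 0.1, 'q': array([ 9.62507143e-01,  5.28383132e-01,  1.43375784e+00,  1.84335281e-05,
        1.18140366e+00, -1.78504797e-01]), 'joint_velocities': array([ 0.00153396, -0.0013919 , -0.00280475,  0.00088402,  0.0024208 ,
        0.00083576]), 'joint_torque': array([-3.69093068e-04, -4.40988564e+01, -1.77149642e+01,  6.34453073e-02,
        5.34398295e-02, -5.87986347e-05]), 'position': array([0.26001533, 0.5676308 , 0.22216858]), 'tool_rot': array([ 8.41629323e-01,  5.40054747e-01, -9.05215181e-04,  3.64989497e-04]), 'ft_force': array([0.03361325, 0.9862905 , 0.53426886]), 'moment': array([-0.01696267,  0.05386107,  0.02382995]), 'grip_width': 0.08742104673574458}
```

View pics/scene0.png

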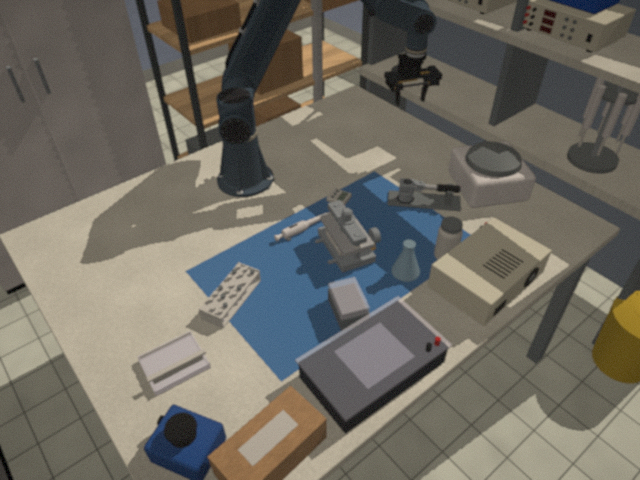

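View pics/top0.png

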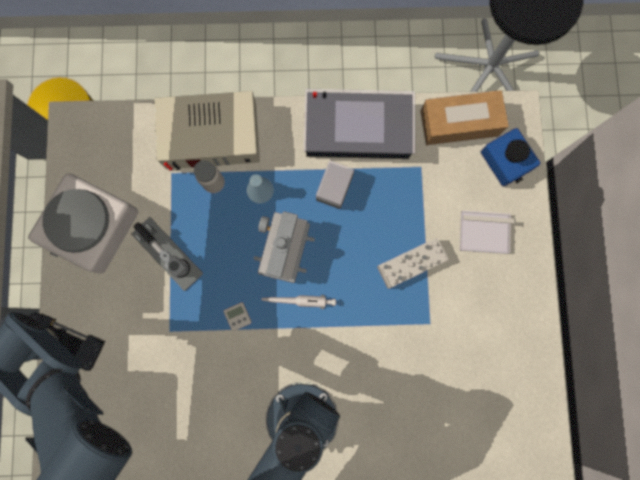

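The top view shows the wrench with its head near (177,265) and its handle toward (140,230). The press hex is near (282,243). Next I'll enlarge both regions.

```bash
python3 - <<'E'
import cv2,numpy as np
t=cv2.imread("pics/top0.png");s=cv2.imread("pics/scene0.png")
a=cv2.resize(t[200:300,125:325],None,fx=4,fy=4,interpolation=cv2.INTER_CUBIC)
b=cv2.resize(s[170:280,310:470],None,fx=2.7,fy=2.7,interpolation=cv2.INTER_CUBIC)[:200*1]
b=cv2.resize(s[170:220,310:470],None,fx=4,fy=4,interpolation=cv2.INTER_CUBIC)
b=cv2.copyMakeBorder(b,0,0,0,160,cv2.BORDER_CONSTANT)
cv2.imwrite("pics/crop.png",np.vstack([a,b]))
E
cat > h.py <<'E'
import numpy as np,cv2
from rig import robot,camera
def ray(c,p):
    d=np.linalg.inv(c["mtx"])@[p[0],p[1],1]
    R=np.array(c["R"]);return -R.T@c["t"],R.T@d
def onz(c,p,z):
    o,d=ray(c,p);return o+d*(z-o[2])/d[2]
def proj(c,X):
    x=c["mtx"]@(np.array(c["R"])@X+c["t"]);return x[:2]/x[2]
def two(c1,p1,c2,p2):
    o1,d1=ray(c1,p1);o2,d2=ray(c2,p2)
    s=np.linalg.lstsq(np.c_[d1,-d2],o2-o1,rcond=None)[0]
    a,b=o1+s[0]*d1,o2+s[1]*d2;return (a+b)/2,np.linalg.norm(a-b)
E
```

```text
(no output)
```

View pics/crop.png

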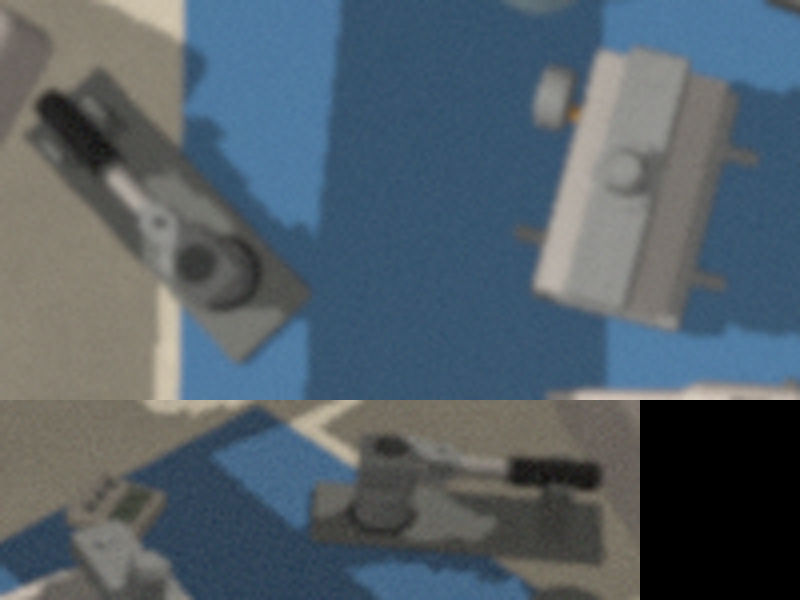

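```bash
python3 - <<'E'
from h import *
t,s=camera("top"),camera("scene")
T=lambda x,y:(125+x/4,200+y/4)
S=lambda x,y:(310+x/4,170+(y-400)/4)
print("head",onz(t,T(197,262),.081),onz(s,S(390,446),.081),two(t,T(197,262),s,S(390,446)))
print("grip ends",onz(t,T(48,100),.07),onz(t,T(110,165),.07),"pin",onz(t,T(158,222),.075))
print("grip s",onz(s,S(512,465),.07),onz(s,S(600,468),.07))
for z in(.163,):
  h=onz(t,T(627,170),z);print("hex",h,proj(s,h))
base=onz(t,T(240,362),.008),onz(t,T(310,295),.008),onz(t,T(100,68),.008),onz(t,T(27,133),.008);print("stand",base)
print("bridge",onz(t,T(636,47),.12),onz(t,T(690,60),.12),onz(t,T(572,297),.12),onz(t,T(628,308),.12))
c=s["pixels"][185:285,310:400];cv2.imwrite("pics/hexs.png",cv2.resize(c,None,fx=6,fy=6,interpolation=cv2.INTER_CUBIC))
E
```

```text
head [0.46171288 0.36212653 0.081     ] [0.46718614 0.36428108 0.081     ] (array([0.46357864, 0.36504913, 0.07777404]), np.float64(0.004877890313948283))
grip ends [0.58808463 0.47796159 0.07      ] [0.53750241 0.43077518 0.07      ] pin [0.4929758  0.39296562 0.075     ]
grip s [0.54292907 0.43523682 0.07      ] [0.59353138 0.48876859 0.07      ]
hex [0.50958023 0.03879008 0.163     ] [344.17752855 209.32190537]
stand (array([0.39151774, 0.34854454, 0.008     ]), array([0.44161384, 0.29507657, 0.008     ]), array([0.62420858, 0.45962777, 0.008     ]), array([0.57417293, 0.51545251, 0.008     ]))
bridge [0.60641801 0.0334769  0.12      ] [ 0.59571389 -0.00568789  0.12      ] [0.4249208  0.08269316 0.12      ] [0.41591316 0.04269271 0.12      ]
```

View pics/hexs.png

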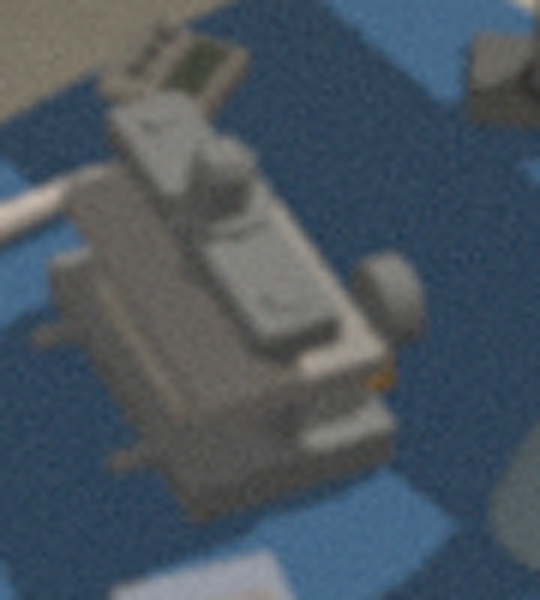

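Both views give a head near (0.4625, 0.364) with the handle at about 42°. The hex is near (0.51, 0.04). I'll move above the wrench.

```bash
python3 -m pendant '[[[-17,45,0],0],[[-17,45,0],0],[[-17,45,0],0],[[-17,45,0],0],[[-17,45,0],0],[[-17,44,0],0],[[0,0,0],10],[[0,0,0],10]]' 87 30; python3 -m pendant '[[[0,0,5],10],[[0,0,5],10],[[0,0,5],10],[[0,0,5],10],[[0,0,5],10],[[0,0,5],10],[[0,0,5],10],[[0,0,5],10]]'; python3 -m pendant '[[[0,0,5],10],[[0,0,5],3],[[0,0,0],0]]'
python3 - <<'E'
from h import *
from scipy.spatial.transform import Rotation as R
o=robot.get_obs();M=R.from_quat(o["tool_rot"]).as_matrix();print(o["position"],np.degrees(np.arctan2(M[1,0],M[0,0])),o["time"],o["q"])
d=np.array([.4625,.364,.069])-o["position"];print("tool mm",M.T@d*1000)
t=cv2.imread("pics/top0.png").astype(int);s=cv2.imread("pics/scene0.png").astype(int)
np.set_printoptions(linewidth=200)
print(t[235:252,274:296].sum(2)//3);print(s[203:224,338:358].sum(2)//3)
E
```

```text
time: 1.2
position: [0.463, 0.3624, 0.2228]
tool_rot: [0.924, 0.382, -0.0, -0.0]
ft_force: [0.2, -0.3, 0.1]
grip_width: 0.0871
time: 2.2
position: [0.4623, 0.3633, 0.1827]
tool_rot: [0.954, -0.3, -0.0, 0.0]
ft_force: [-0.2, -0.4, 0.2]
grip_width: 0.0871
time: 2.58
position: [0.462, 0.3631, 0.1725]
tool_rot: [0.915, -0.403, -0.0, 0.001]
ft_force: [-0.4, -0.2, -0.7]
grip_width: 0.0872
[0.46201082 0.36310234 0.17250111] -47.58612034087223 2.575 [ 4.76070251e-01  5.39810826e-01  1.57777366e+00 -3.28209880e-05
  1.02544358e+00  1.30662153e+00]
tool mm [ -0.2967989   -1.11078007 103.49977666]
[[166 163 152 149 148 146 143 142 140 140 140 142 142 139 143 144 138 126 109 109 116 117]
 [167 162 152 146 141 138 135 134 135 135 136 139 137 133 133 137 134 119 107 110 115 116]
 [165 156 151 142 139 134 127 122 121 125 130 134 132 123 120 125 125 110 108 107 113 115]
 [160 150 143 140 135 135 131 129 123 117 114 116 114 111 108 107 106 105 104 111 117 114]
 [157 148 142 139 137 142 141 141 137 126 112 106  98 103  98 103 101 100 107 115 115 115]
 [152 147 138 140 142 142 145 145 144 137 122  99  
[... 2085 characters left out ...]
80  78  95 113 110  96  73  70  72]
 [119 118 103  86  74  77  74  76  72  72  70  74  81  95 111 120 107  87  68  66]
 [ 98  96  89  83  78  73  77  71  69  66  71  68  75 100 115 122 119 100  86  67]
 [ 82  81  83  75  76  75  79  69  71  76  66  75  80 104 122 125 126 120  98  82]
 [ 85  79  83  83  80  71  73  68  67  71  70  77  78 106 124 132 127 133 126 102]
 [ 77  83  82  76  76  76  73  72  72  70  77  85  94 118 126 119 130 139 136 120]
 [ 83  86  79  77  83  75  76  79  85  87 102 109 113 116 114 118 122 132 144 140]
 [ 84  80  80  83  79  77  81  90 101 109 112 118 115 117 110 109 118 127 139 140]
 [ 84  75  79  80  79  79  85  97 102 109 105 106 104 105 106 113 124 127 134 141]]
```

```bash
python3 -m pendant '[[[0,-1,20],0],[[0,0,20],0],[[0,0,20],0],[[0,0,17],0],[[0,0,13],0],[[0,0,12],0],[[0,0,0],0]]';  python3 -m pendant '[[[0,0,0],0],[[0,0,0],0],[[0,0,0],0],[[0,0,0],0],[[0,0,0],0]]' 30 50
python3 - <<'E'
from h import *
t,s=camera("top"),camera("scene")
print(two(t,(280.3,241.6),s,(347,209.7)))
h=onz(t,(280.3,241.6),.163);print(h,proj(s,h),onz(s,(347,209.7),.163))
E
```

```text
time: 3.45
position: [0.4626, 0.3637, 0.0701]
tool_rot: [0.915, -0.404, -0.001, 0.001]
ft_force: [-0.3, -0.6, -0.2]
grip_width: 0.0869
time: 4.08
position: [0.4631, 0.3641, 0.0712]
tool_rot: [0.915, -0.404, -0.0, -0.0]
ft_force: [-2.2, 3.0, 2.1]
grip_width: 0.0444
(array([0.5135811 , 0.0443348 , 0.16073725]), np.float64(0.003340713576905359))
[0.51224652 0.04281698 0.163     ] [345.78476623 209.20129103] [0.51629288 0.04407239 0.163     ]
```

```bash
python3 -m pendant '[[[0,0,-6],0],[[0,0,-20],0],[[0,0,-30],0],[[0,0,-35],0],[[0,0,-35],0],[[0,0,-30],0],[[0,0,-20],0],[[0,0,0],0]]'
python3 - <<'E'
from h import *
from scipy.spatial.transform import Rotation as R
o=robot.get_obs();M=R.from_quat(o["tool_rot"]).as_matrix();print(o["position"],np.degrees(np.arctan2(M[1,0],M[0,0])),o["grip_width"])
d=np.array([.5125,.0435,.245])-o["position"];print("tool mm",M.T@d*1000)
E
```

```text
time: 5.18
position: [0.4634, 0.3641, 0.2479]
tool_rot: [0.915, -0.404, 0.001, -0.001]
ft_force: [0.2, -1.2, -6.4]
grip_width: 0.0434
[0.46341866 0.3640777  0.24794633] -47.62267084328919 0.04342933253072926
tool mm [269.89703158 179.82079223   2.79214798]
```

```bash
python3 -m pendant '[[[20,13,0],0],[[40,27,0],0],[[40,27,0],0],[[40,27,0],0],[[40,27,0],0],[[40,27,0],0],[[30,20,0],0],[[20,12,0],0]]';python3 -m pendant '[[[0,0,0],-8],[[0,0,0],-8],[[0,0,0],-8],[[0,0,0],-8],[[0,0,0],-8],[[0,0,0],-8],[[0,0,0],0],[[0,0,0],0]]'
python3 - <<'E'
from h import *
t,s=camera("top"),camera("scene")
cv2.imwrite("pics/a.png",np.vstack([cv2.resize(c["pixels"][b:b+55,a:a+150],None,fx=5,fy=5,interpolation=cv2.INTER_CUBIC) for c,a,b in((t,215,210),(s,280,165))]))
o=robot.get_obs();print(o["position"],o["q"],o["moment"])
E
```

```text
time: 6.18
position: [0.5108, 0.0414, 0.2452]
tool_rot: [0.915, -0.405, -0.002, 0.001]
ft_force: [0.4, 0.5, -6.0]
grip_width: 0.0434
time: 7.18
position: [0.5115, 0.0433, 0.2461]
tool_rot: [1.0, 0.002, -0.001, -0.0]
ft_force: [0.5, -0.5, -4.8]
grip_width: 0.0432
[0.51188043 0.0432096  0.2466082 ] [-1.33526773e-01  3.48410181e-01  1.67961559e+00 -1.03043986e-04
  1.11444325e+00 -1.38757143e-01] [-0.18413464  0.02948918 -0.03203444]
```

View pics/a.png

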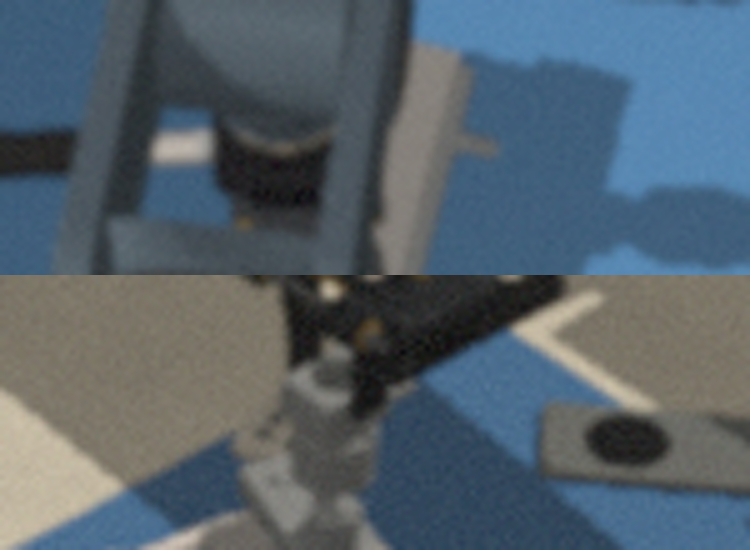

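The scene crop shows the held socket's edges at columns 338–356, centred at about 347, in line with the hex at column 347. The stand's bare seat mark is visible at about (405,198). I'll cross-check with the top view.

```bash
python3 - <<'E'
from h import *
t,s=camera("top"),camera("scene")
print("handle",onz(t,(251,239.6),.24),onz(t,(222,240.3),.24))
for c,(a,b,w,h) in((t,(150,240,50,45)),(s,(395,185,22,26))):
    g=c["pixels"][b:b+h,a:a+w].astype(int)
    m=((g.max(2)<62)).astype(np.uint8)
    n,l,st,ce=cv2.connectedComponentsWithStats(m)
    for i in range(1,n):
        if st[i,4]>30: p=ce[i]+[a,b];print(st[i],p,onz(c,p,.008))
for z in(.19,.20,.21): print("socket axis proj",proj(s,np.array([.512,.0435,z])),proj(s,np.array([.5145,.0435,z])))
g=s["pixels"].astype(int).sum(2)//3
np.set_printoptions(linewidth=200)
print(g[190:200,332:362])
E
```

```text
handle [0.50824289 0.11526901 0.24      ] [0.50844195 0.19227876 0.24      ]
[ 22  20  17  17 229] [180.11353712 267.91266376] [0.46159182 0.36414685 0.008     ]
[  3   9  15   9 115] [405.07826087 197.87826087] [0.46546638 0.36455033 0.008     ]
socket axis proj [346.10641719 202.07984463] [346.66794857 202.49515366]
socket axis proj [346.18322335 199.45095565] [346.74729117 199.86569345]
socket axis proj [346.26070658 196.79889189] [346.82733384 197.21303221]
[[113 111 111  96  83  81  78  84  84  89  99 108 118 121 125 109  97  84  55  35  17  25  23  34  39  66  74  75  75  71]
 [114 110 103  98  81  77  82  83  79  84  79  93  98 105 102  94  82  66  43  26  19  32  33  40  54  66  72  68  72  64]
 [113 104  88  86  75  74  77  79  81  79  83  84  88  90  87  74  72  63  44  34  28  42  51  60  68  70  74  77  72  68]
 [105 100  86  73  77  84  86  75  80  74  83  74  79  75  75  72  54  65  52  44  50  52  64  70  63  69  70  69  72  73]
 [105  94  83  80  93  95  90  84  77  79  74  84  83  73  71  69  69  62  64  54  66  69  73  80  72  71  72  68  71  71]
 [ 91  92  89 102 107 106  92  82  81  77  75  76  74  74  73  68  70  68  67  70  76  74  89  90  80  71  70  69  70  74]
 [ 86  84  98 109 109 106  95  82  79  74  80  79  73  74  67  64  67  72  74  75  79  89  96  98  82  72  72  74  69  71]
 [ 85  86 101 113 112 102  89  77  76  78  80  78  73  71  69  75  72  78  76  85  87  96  96  91  78  67  71  65  72  70]
 [109 106 108 112 106  88  79  77  83  86  76  79  77  74  76  73  76  81  89  92 102 100  96  88  76  69  69  70  66  71]
 [115 113 114 113 108  89  80  79  82  81  82  79  78  74  74  75  82  87  90  97 104 100  92  81  73  73  67  70  71  75]]
```

Both cameras agree on the stand-to-hex shift of about (0.0507, −0.321), so the TCP target is about (0.514, 0.043). Now I'll descend to contact.

```bash
python3 -m pendant '[[[2,0,5],0],[[0,0,6],0],[[0,0,5],0],[[0,0,4],0],[[0,0,0],0]]';python3 -m pendant '[[[0,0,2],0],[[0,0,2],0],[[0,0,0],0]]';python3 -m pendant '[[[0,0,2],0],[[0,0,1],0],[[0,0,0],0]]'
```

```text
time: 8.0
position: [0.5138, 0.0433, 0.2266]
tool_rot: [1.0, 0.003, -0.001, -0.0]
ft_force: [0.7, 0.4, -5.6]
grip_width: 0.0434
time: 8.38
position: [0.514, 0.0433, 0.2229]
tool_rot: [1.0, 0.003, -0.0, -0.0]
ft_force: [0.7, -0.2, -5.5]
grip_width: 0.0435
time: 8.75
position: [0.5141, 0.0433, 0.2199]
tool_rot: [1.0, 0.003, -0.0, -0.0]
ft_force: [0.8, 0.8, -4.9]
grip_width: 0.0436
```

```bash
python3 -m pendant '[[[0,0,2],0],[[0,0,1],0],[[0,0,0],0]]';python3 -m pendant '[[[0,0,2],0],[[0,0,0],0]]'
```

```text
time: 9.12
position: [0.5141, 0.0433, 0.2169]
tool_rot: [1.0, 0.003, -0.0, -0.0]
ft_force: [-0.4, -0.9, -6.2]
grip_width: 0.0434
time: 9.38
position: [0.514, 0.0433, 0.2149]
tool_rot: [1.0, 0.003, -0.0, -0.0]
ft_force: [0.1, -0.3, -5.6]
grip_width: 0.0431
```

No contact with the mouth already below the bevel, so the socket seems to be dropping straight over. I'll continue down.

```bash
python3 -m pendant '[[[0,0,3],0],[[0,0,3],0],[[0,0,0],0]]';python3 -m pendant '[[[0,0,3],0],[[0,0,3],0],[[0,0,0],0]]';python3 -m pendant '[[[0,0,3],0],[[0,0,3],0],[[0,0,0],0]]'
```

```text
time: 9.75
position: [0.5138, 0.0433, 0.2086]
tool_rot: [1.0, 0.003, -0.001, -0.0]
ft_force: [0.7, -0.3, -4.7]
grip_width: 0.0431
time: 10.12
position: [0.5139, 0.0433, 0.2027]
tool_rot: [1.0, 0.003, -0.0, -0.0]
ft_force: [-0.2, 0.8, -5.1]
grip_width: 0.0434
time: 10.5
position: [0.5139, 0.0433, 0.1967]
tool_rot: [1.0, 0.003, -0.0, -0.0]
ft_force: [0.4, -0.4, -5.0]
grip_width: 0.0435
```

```bash
python3 -m pendant '[[[0,0,1.5],0],[[0,0,1.5],0],[[0,0,0],0]]';python3 -m pendant '[[[0,0,1.5],0],[[0,0,0],0],[[0,0,0],0]]'
```

```text
time: 10.88
position: [0.5143, 0.0432, 0.1943]
tool_rot: [1.0, 0.003, 0.0, 0.0]
ft_force: [-0.6, 0.0, -4.1]
grip_width: 0.0432
time: 11.25
position: [0.5143, 0.043, 0.1941]
tool_rot: [1.0, 0.003, 0.0, 0.0]
ft_force: [-3.2, -1.1, 6.1]
grip_width: 0.0437
```

Contact came at TCP z 0.194, exactly the seated height. I'll release, rise and look.

```bash
python3 -m pendant '[[[0,0,0],0],[[0,0,0],0],[[0,0,0],0],[[0,0,0],0],[[0,0,-5],0],[[0,0,-15],0],[[0,0,-30],0],[[0,0,-30],0]]' 87;python3 -m pendant '[[[-20,0,0],0],[[-40,0,0],0],[[-50,0,0],0],[[-25,0,0],0],[[0,0,0],0]]' 0
python3 - <<'E'
from h import *
t,s=camera("top"),camera("scene")
cv2.imwrite("pics/b.png",np.vstack([cv2.resize(c["pixels"][b:b+55,a:a+150],None,fx=5,fy=5,interpolation=cv2.INTER_CUBIC) for c,a,b in((t,200,210),(s,300,170))]))
E
```

```text
time: 12.25
position: [0.5143, 0.0432, 0.2744]
tool_rot: [1.0, 0.003, 0.0, 0.0]
ft_force: [0.6, 0.1, -0.2]
grip_width: 0.0867
time: 12.88
position: [0.378, 0.0426, 0.2735]
tool_rot: [1.0, 0.003, 0.001, 0.0]
ft_force: [1.3, 0.1, 0.6]
grip_width: 0.0447
```

View pics/b.png

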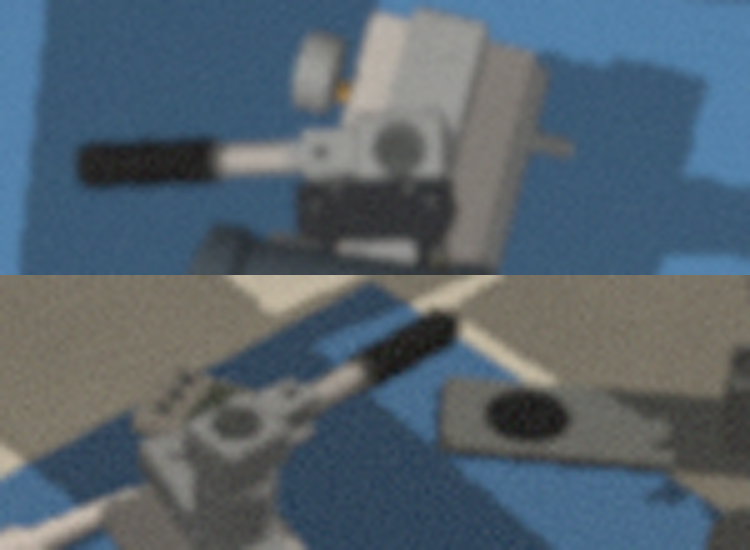

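The wrench is seated, with its handle along +y (grip centre at crop (145,165) in the top view). I'll move the closed fingers to the −x side of the grip, with the tool turned so its y axis is the push direction.

```bash
python3 -m pendant '[[[20,-30,0],-10],[[0,0,0],-10],[[0,0,0],-10],[[0,0,0],-10],[[0,0,0],-10],[[0,0,0],-10],[[0,0,0],-10],[[0,0,0],-10]]' 0; python3 -m pendant '[[[0,0,0],-10],[[0,0,0],0],[[40,25,0],0],[[45,30,0],0],[[27,20,0],0],[[0,0,0],0]]' 0
python3 - <<'E'
from h import *
from scipy.spatial.transform import Rotation as R
o=robot.get_obs();M=R.from_quat(o["tool_rot"]).as_matrix();print(o["position"],np.degrees(np.arctan2(M[1,0],M[0,0])),o["grip_width"],o["q"])
print(M.T@(np.array([.474,.185,.188])-o["position"])*1000)
t=camera("top");T=lambda x,y:(200+x/5,210+y/5)
print("grip ends",onz(t,T(80,166),.188),onz(t,T(215,158),.188),"pin",onz(t,T(320,151),.19),"disc",onz(t,T(398,147),.204))
E
```

```text
time: 13.98
position: [0.4012, 0.0724, 0.2728]
tool_rot: [0.762, 0.647, 0.001, 0.001]
ft_force: [0.2, -0.1, -0.8]
grip_width: 0.0003
time: 14.72
position: [0.4755, 0.1868, 0.2723]
tool_rot: [0.705, 0.709, 0.001, 0.0]
ft_force: [-0.0, -1.0, 0.6]
grip_width: 0.0002
[0.47548236 0.18675428 0.27234935] 90.37183640909471 0.00018061344127222816 [ 1.55102024e-01  3.12513765e-01  1.65443305e+00  2.11617123e-04
  1.17298457e+00 -1.42226554e+00]
[-1.78164376 -1.62985319 84.34605939]
grip ends [0.50885148 0.21834843 0.188     ] [0.51130037 0.14395456 0.188     ] pin [0.5133366  0.08580149 0.19      ] disc [0.51225583 0.04178859 0.204     ]
```

```bash
python3 -m pendant '[[[-3,-2,20],0],[[0,0,25],0],[[0,0,20],0],[[0,0,14],0],[[0,0,5],0],[[0,0,0],0]]'; python3 -m pendant '[[[0,4,0],0],[[0,4,0],0],[[0,0,0],0]]';python3 -m pendant '[[[0,3,0],0],[[0,2,0],0],[[0,0,0],0]]'
```

```text
time: 15.52
position: [0.4713, 0.1818, 0.1886]
tool_rot: [0.705, 0.709, -0.0, 0.0]
ft_force: [-0.3, -0.9, -0.7]
grip_width: 0.0005
time: 15.9
position: [0.4801, 0.1821, 0.189]
tool_rot: [0.705, 0.709, 0.001, 0.0]
ft_force: [-0.2, 0.1, 0.6]
grip_width: 0.0006
time: 16.27
position: [0.4844, 0.182, 0.1885]
tool_rot: [0.705, 0.709, 0.0, 0.0]
ft_force: [0.1, 0.4, -0.1]
grip_width: 0.0005
```

```bash
python3 -m pendant '[[[0,4,0],0],[[0,2,0],0],[[0,0,0],0]]'; python3 -m pendant '[[[0.7,5,0],2],[[0.7,5,0],2],[[0,0,0],0]]'; python3 -m pendant '[[[0.7,5,0],2],[[0,0,0],0]]'
```

```text
time: 16.65
position: [0.4904, 0.1821, 0.1885]
tool_rot: [0.705, 0.709, 0.0, 0.0]
ft_force: [0.5, -0.5, -0.0]
grip_width: 0.0003
time: 17.02
position: [0.501, 0.1834, 0.1886]
tool_rot: [0.729, 0.684, 0.0, 0.0]
ft_force: [0.2, -0.4, -0.6]
grip_width: 0.0009
time: 17.27
position: [0.5056, 0.1837, 0.1885]
tool_rot: [0.741, 0.671, -0.0, 0.0]
ft_force: [0.1, -0.4, -0.0]
grip_width: 0.0006
```

```bash
python3 -m pendant '[[[0.7,5,0],2],[[0.7,5,0],2],[[0,0,0],0]]'; python3 - <<'E'
from h import *
t,s=camera("top"),camera("scene")
cv2.imwrite("pics/c.png",np.vstack([cv2.resize(c["pixels"][b:b+55,a:a+150],None,fx=5,fy=5,interpolation=cv2.INTER_CUBIC) for c,a,b in((t,200,210),(s,300,170))]))
E
```

```text
time: 17.65
position: [0.5151, 0.1839, 0.1883]
tool_rot: [0.764, 0.645, -0.001, -0.0]
ft_force: [-2.0, -0.5, -0.7]
grip_width: 0.0004
```

View pics/c.png

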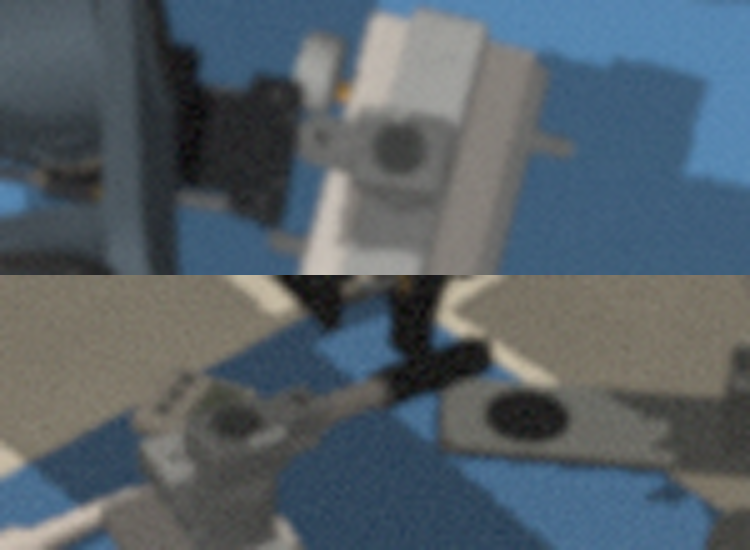

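The handle has followed the finger about 10°, taking up the play, and is still straight. I'll continue in small arcs.

```bash
for i in 1; do python3 -m pendant '[[[0.7,5,0],2],[[0.7,5,0],2],[[0,0,0],0]]'; done; python3 -m pendant '[[[0.7,5,0],2],[[0,0,0],0]]'
```

```text
time: 18.12
position: [0.5229, 0.1838, 0.1879]
tool_rot: [0.786, 0.618, -0.002, -0.002]
ft_force: [-6.4, 1.1, 1.9]
grip_width: 0.0007
time: 18.38
position: [0.5278, 0.1834, 0.1879]
tool_rot: [0.797, 0.604, -0.003, -0.002]
ft_force: [-7.1, 0.7, 2.4]
grip_width: 0.0005
```

```bash
python3 -m pendant '[[[0.7,5,0],2],[[0.7,5,0],2],[[0,0,0],0]]'; python3 -m pendant '[[[0.7,5,0],2],[[0,0,0],0]]'
```

```text
time: 18.75
position: [0.5377, 0.1821, 0.1878]
tool_rot: [0.818, 0.576, -0.003, -0.002]
ft_force: [-6.7, 1.8, 1.4]
grip_width: 0.0008
time: 19.0
position: [0.5425, 0.1812, 0.1879]
tool_rot: [0.828, 0.561, -0.003, -0.002]
ft_force: [-7.4, 2.0, 1.2]
grip_width: 0.0006
```

```bash
python3 -m pendant '[[[0.7,5,0],2],[[0.7,5,0],2],[[0,0,0],0]]'
```

```text
time: 19.38
position: [0.5522, 0.1788, 0.1878]
tool_rot: [0.847, 0.532, -0.003, -0.003]
ft_force: [-6.9, 2.1, 1.0]
grip_width: 0.0005
```

Force is steady at about 7 N, so the screw is turning and is well below the click. I'll keep going.

```bash
python3 -m pendant '[[[0.7,5,0],2],[[0.7,5,0],2],[[0.7,5,0],2],[[0,0,0],0]]'
```

```text
time: 19.88
position: [0.5663, 0.174, 0.1878]
tool_rot: [0.873, 0.487, -0.003, -0.003]
ft_force: [-6.9, 3.1, 1.8]
grip_width: 0.0006
```

```bash
python3 -m pendant '[[[0.7,5,0],2],[[0.7,5,0],2],[[0,0,0],0]]';python3 - <<'E'
from h import *
o=robot.get_obs();print(o["moment"],o["ft_force"],o["q"])
E
```

```text
time: 20.25
position: [0.5753, 0.17, 0.1877]
tool_rot: [0.89, 0.456, -0.003, -0.003]
ft_force: [-8.0, 3.0, 1.2]
grip_width: 0.0005
[0.57093665 1.27710177 0.02769716] [-8.03950021  2.97338676  1.20299596] [ 0.09964982  0.53793273  1.5279019   0.00355805  1.08360889 -0.84936292]
```

```bash
python3 -m pendant '[[[0.7,5,0],2],[[0.7,5,0],2],[[0,0,0],0]]'
```

```text
time: 20.62
position: [0.5841, 0.1654, 0.1877]
tool_rot: [0.905, 0.425, -0.003, -0.003]
ft_force: [-8.5, 3.4, 2.4]
grip_width: 0.0007
```

```bash
python3 -m pendant '[[[0.7,5,0],2],[[0.7,5,0],2],[[0,0,0],0]]'
```

```text
time: 21.0
position: [0.5925, 0.1602, 0.1877]
tool_rot: [0.92, 0.393, -0.003, -0.003]
ft_force: [-7.3, 4.3, 1.2]
grip_width: 0.0006
```

```bash
python3 -m pendant '[[[0.7,5,0],2],[[0.7,5,0],2],[[0,0,0],0]]'
```

```text
time: 21.38
position: [0.6004, 0.1544, 0.1876]
tool_rot: [0.933, 0.361, -0.003, -0.003]
ft_force: [-8.0, 4.8, 2.2]
grip_width: 0.0006
```

```bash
python3 -m pendant '[[[0.7,5,0],2],[[0.7,5,0],2],[[0,0,0],0]]'
```

```text
time: 21.75
position: [0.608, 0.1481, 0.1876]
tool_rot: [0.945, 0.328, -0.004, -0.003]
ft_force: [-7.9, 3.9, 3.1]
grip_width: 0.0006
```

```bash
python3 -m pendant '[[[0.7,5,0],2],[[0.7,5,0],2],[[0,0,0],0]]'
```

```text
time: 22.12
position: [0.6151, 0.1413, 0.1876]
tool_rot: [0.956, 0.295, -0.004, -0.004]
ft_force: [-8.4, 6.6, 1.6]
grip_width: -0.0001
```

```bash
python3 - <<'E'
from h import *
t,s=camera("top"),camera("scene")
cv2.imwrite("pics/d.png",np.vstack([cv2.resize(c["pixels"][b:b+55,a:a+150],None,fx=5,fy=5,interpolation=cv2.INTER_CUBIC) for c,a,b in((t,200,195),(s,300,175))]))
E
```

```text
(no output)
```

View pics/d.png

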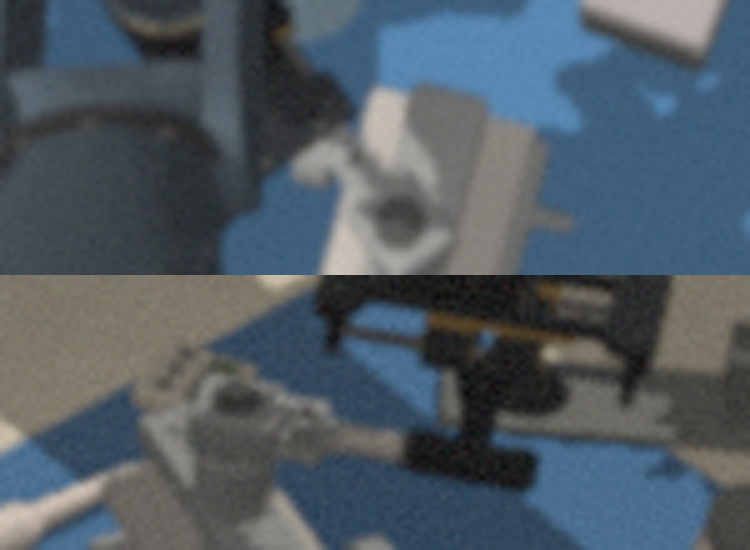

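The head is still seated and the handle straight against the finger. Force is 10.7 N, close to the click.

```bash
python3 -m pendant '[[[0.7,5,0],2],[[0,0,0],0]]'; python3 -m pendant '[[[0.7,5,0],2],[[0,0,0],0]]'
```

```text
time: 22.48
position: [0.6185, 0.1378, 0.1876]
tool_rot: [0.961, 0.278, -0.004, -0.004]
ft_force: [-8.0, 5.1, 2.3]
grip_width: 0.0005
time: 22.72
position: [0.6217, 0.1341, 0.1875]
tool_rot: [0.965, 0.261, -0.004, -0.004]
ft_force: [-8.2, 5.9, 2.7]
grip_width: 0.0006
```

```bash
python3 -m pendant '[[[0.7,5,0],2],[[0,0,0],0]]'; python3 -m pendant '[[[0.4,2.5,0],1],[[0,0,0],0]]'
```

```text
time: 22.98
position: [0.6248, 0.1303, 0.1875]
tool_rot: [0.97, 0.244, -0.004, -0.004]
ft_force: [-8.3, 6.5, 2.1]
grip_width: 0.0007
time: 23.22
position: [0.6262, 0.1286, 0.1875]
tool_rot: [0.972, 0.236, -0.004, -0.004]
ft_force: [-9.1, 7.2, 2.5]
grip_width: 0.0006
```

```bash
python3 -m pendant '[[[0.7,5,0],2],[[0,0,0],0]]'; python3 -m pendant '[[[0.7,5,0],2],[[0,0,0],0]]'
```

```text
time: 23.48
position: [0.6292, 0.1244, 0.1875]
tool_rot: [0.976, 0.219, -0.004, -0.004]
ft_force: [-7.9, 7.8, 1.9]
grip_width: 0.0007
time: 23.72
position: [0.632, 0.1204, 0.1875]
tool_rot: [0.979, 0.202, -0.004, -0.004]
ft_force: [-8.7, 8.9, 2.8]
grip_width: 0.0001
```

```bash
python3 -m pendant '[[[0.7,5,0],2],[[0,0,0],0]]'; python3 -m pendant '[[[0.4,2.5,0],1],[[0,0,0],0]]'
```

```text
time: 23.98
position: [0.635, 0.1157, 0.1875]
tool_rot: [0.983, 0.185, -0.004, -0.004]
ft_force: [-7.7, 7.6, 1.4]
grip_width: 0.0006
time: 24.22
position: [0.6365, 0.1133, 0.1876]
tool_rot: [0.984, 0.176, -0.003, -0.003]
ft_force: [-8.2, 6.1, 1.5]
grip_width: 0.0004
```

Force peaked at about 11.6 N and has fallen to 8.6, so the wrench is clicking. One more small step makes sure it passes 0.05 rad, then I'll look.

```bash
python3 -m pendant '[[[0.4,2.5,0],1],[[0,0,0],0]]'
python3 - <<'E'
from h import *
t,s=camera("top"),camera("scene")
cv2.imwrite("pics/e.png",np.vstack([cv2.resize(c["pixels"][b:b+55,a:a+150],None,fx=5,fy=5,interpolation=cv2.INTER_CUBIC) for c,a,b in((t,200,195),(s,310,175))]))
o=robot.get_obs();print(o["ft_force"],o["position"])
E
```

```text
time: 24.48
position: [0.638, 0.1108, 0.1876]
tool_rot: [0.986, 0.167, -0.003, -0.003]
ft_force: [-6.9, 5.4, 0.9]
grip_width: 0.0008
[-6.01667367  4.9914671   1.30483224] [0.63793149 0.11085524 0.18756138]
```

View pics/e.png

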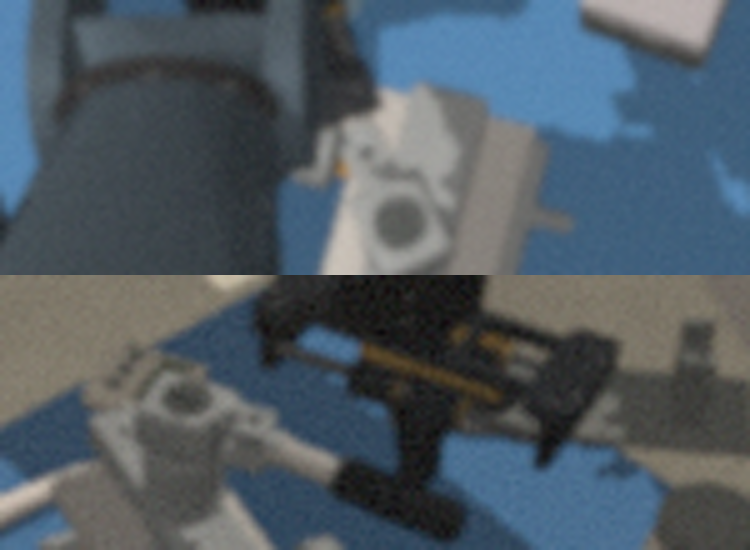

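The scene view shows the handle bent at the pin, around crop (255,425), and force has dropped to about 60 % of its peak. That means it has clicked at roughly 0.12–0.15 rad. I'll stop here, back off gently and withdraw.

```bash
python3 -m pendant '[[[-0.4,-2.5,0],-1],[[-0.4,-2.5,0],-1],[[-0.4,-2.5,0],-1],[[-0.7,-5,0],-2],[[0,-8,0],0],[[0,-12,0],0],[[0,-15,0],0],[[0,0,0],0]]'; python3 -m pendant '[[[0,0,-20],0],[[0,0,-40],0],[[0,-10,-40],0],[[0,-40,-20],0],[[0,-50,0],0],[[0,-50,0],0],[[0,-40,0],0],[[0,0,0],0]]'
python3 - <<'E'
from h import *
t,s=camera("top"),camera("scene")
cv2.imwrite("pics/f.png",np.vstack([cv2.resize(c["pixels"][b:b+60,a:a+150],None,fx=5,fy=5,interpolation=cv2.INTER_CUBIC) for c,a,b in((t,200,190),(s,310,175))]))
E
```

```text
time: 25.58
position: [0.6202, 0.1521, 0.1887]
tool_rot: [0.977, 0.212, 0.0, 0.0]
ft_force: [0.4, -0.2, 0.6]
grip_width: 0.0006
time: 26.58
position: [0.5408, 0.3263, 0.3087]
tool_rot: [0.977, 0.213, 0.0, -0.0]
ft_force: [-0.1, 0.3, -0.7]
grip_width: 0.0003
```

View pics/f.png

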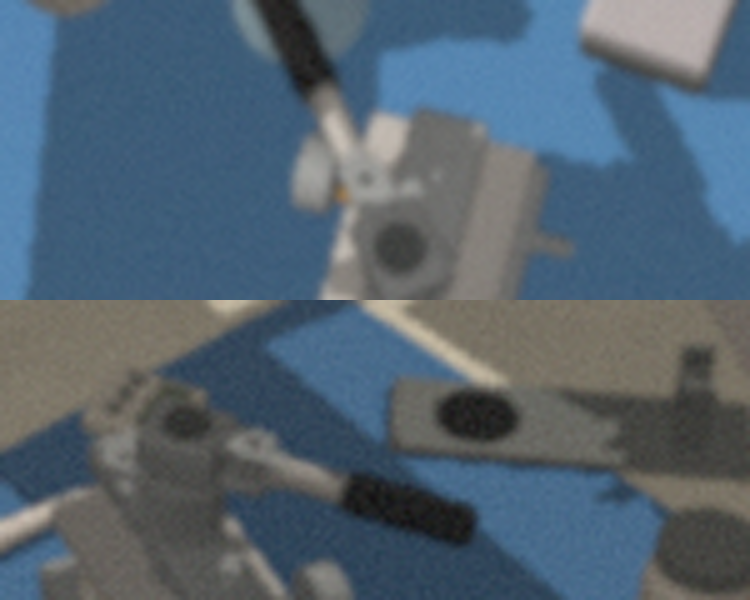

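The socket disc is at top crop (400,247), the same pixel as when it was seated. Disc, pin and grip lie on one line (27.6° vs 27.4°), so the handle has sprung back straight. I'll hand in.

```bash
python3 -c "
from rig import order;print(order.hand_in())"
```

```text
the job is handed in; nothing more can be done
None
```

The wrench is on the screw, it clicked, and I handed the job in at about 27 s on the robot clock; `hand_in` reports no verdict.

**Fit:** I gripped the wrench by its head and lowered it onto the hex. The socket dropped over without any turning search. It met the flange at TCP z 0.194, which is the fully seated height.

**Push and click:** I pushed the grip clockwise with closed fingers through about 70° of arc. The push rose to about 11.6 N, then fell to roughly 60 % of that. I estimate the handle broke by 0.10–0.15 rad, from the force drop and the distance moved. I did not measure that angle directly. I stopped there, short of the 0.23 rad limit, and backed off.

**Last checks:**
- **Seating:** in the top view the socket disc is at the same pixel as when it was first seated.
- **Handle:** it has sprung back straight; socket, pin and grip line up to within about 0.2°.
- **Robot:** the gripper is well clear, with no contact force.
- **Bystanders:** the arm met no unexpected contact, but I did not measure the bystanders' positions again at the end.

**Disagreement:** the two cameras differed by about 4 mm along x. I used their mean, and the fit confirmed it.

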